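# Shut and latch a packed storage tote

## Task

Close up the storage tote with the fingertips alone (nothing needs gripping): push its raised lid all the way down, then flip each of the two blue latch levers up and over, past centre, so that it snaps down onto the lid. Shut the lid before flipping either lever, do not lift the tote or shove it along the bench, and leave the bottle, carton and tub where they stand.

Things in the scene. Friction and masses are not known exactly. Their poses are not given: they have to be found in the camera images.
- tote: Clear plastic tub packed with white cartons, about 3 kg, loose on the bench; 200 mm along its x, 300 mm along its y, rim at 120 mm. Origin: centre of its underside; z up. The lid's hinge runs along its far +x edge (at x +104 mm, 122 mm up); both latch levers are on its -x side (the latch side). Pushed with under 10 N it stays put.
- lid (a joint): Grey lid, flat plate 204 x 308 x 8 mm, hinged along the tote's +x edge. Radians: 0 fully shut (its top then 130 mm above the bench), positive is raised; starts between 0.25 and 0.6. A stiff hinge holds it where it is left; about 2 N down on the free edge moves it, until a hard stop at 0.
- lid_edge (a point): Point on top of the lid, 11 mm in from its free (latch side) edge, midway between the two levers (the free gap between the levers is 128 mm). Its axes turn with the lid: x from the free edge towards the hinge, y along the hinge, z out of the lid's top. When shut it lies at -91, 0, 131 mm in the tote's frame.
- latch_a (a joint): Lever at the tote's -y end of the latch side. Radians: 0 open, leaning outward (away from the lid) 0.8 rad from upright; grows as the lever goes up and inward over the lid; 2.2 closed, lying almost flat on the lid. A spring snaps it either way from dead centre at 1.1; it takes about 5 N at its tip (10 N half way along it) to start it moving, less towards the centre. Both levers start open.
- latch_b (a joint): The same lever at the tote's +y end of the latch side; same values.
- latch_a_pivot (a point): Midpoint of the hinge of latch_a, at -112, -90, 130 mm in the tote's frame; the hinge runs along the tote's y. Axes as the tote's.
- latch_b_pivot (a point): Midpoint of the hinge of latch_b, at -112, +90, 130 mm in the tote's frame; axes as the tote's.
- latch_a_tip (a point): Middle of the rounded free end of the blue lever latch_a: a flat paddle 52 mm wide (along the tote's y), 7 mm thick, 12 mm thick at the tip, reaching 50 mm from its pivot. Open, the tip is 36 mm outward of the pivot and 35 mm above it (165 mm over the bench); closed, 49 mm inward and 9 mm above it.
- latch_b_tip (a point): The same point on latch_b.
- bottle: Bystander: orange bottle, 44 mm diameter, 110 mm tall, standing near the tote. Origin: centre of its underside.
- carton: Bystander: white carton 50 x 75 x 45 mm near the tote. Origin: centre of its underside.
- tub: Bystander: red open tub, 70 mm diameter, 60 mm tall, near the tote. Origin: centre of its underside.

How it is judged (in metres and radians):
On the way, in this order (a step that is already met when the one before it is completed fails the run):
1. the lid is pushed fully down with both levers still open (value of joint lid below 0.04 rad and value of joint each of latch_a, latch_b below 0.9 rad), for 0.1 s.
2. both levers have snapped over onto the lid (value of joint each of latch_a, latch_b above 2 rad), for 0.2 s.
At the end, for the whole second after the job is handed in: The lid is shut (below 0.04 rad), both levers lie over on the lid (above 2.0 rad of 2.2), the tote stands within 40 mm of where it was and at rest, and the bottle, carton and tub stand upright within 30 mm of where they were (all of step 2 and value of joint lid below 0.04 rad and distance of tote from where it was at the start of the episode below 0.04 m and linear speed of tote below 0.02 m/s and distance of each of bottle, carton, tub from where it was at the start of the episode below 0.03 m and angle between each of bottle, carton, tub's own z axis and vertical below 0.2 rad); the robot touches nothing.
It fails at once if a lever is flipped past centre while the lid is still up (value of joint lid above 0.08 rad and value of joint any of latch_a, latch_b above 1.15 rad).
It fails at once if the tote is lifted or tipped (height (world z) of tote above 0.012 m or angle between tote's own z axis and vertical above 0.12 rad).
It fails at once if the tote is shoved more than 40 mm (distance of tote from where it was at the start of the episode above 0.04 m).
It fails at once if the bottle, carton or tub is moved or lifted by more than 30 mm (distance of any of bottle, carton, tub from where it was at the start of the episode above 0.03 m).
It also fails if it takes over 48 s, if anything falls off the work surface, if the arm or the gripper's body presses on something with over 40 N, if the wrist force passes 120 N, or if a joint passes its speed limit or range.

## Robot

A 6-joint arm with a two-finger parallel gripper is mounted at the origin on the work surface. World frame = base frame: x ahead of the robot, y to its left, z up, the work surface at z = 0. Lengths are in mm, angles in rad, forces in N, time in s.
With the tool pointing down it reaches from about 300 to 775 mm from the base axis. Payload 14.6 kg.
Tool frame: the origin (TCP) lies at the very end of the fingers, on their centre line; the grasp point (between the pads) lies 19 mm behind it; z points along the fingers, y is the direction in which the jaws open and shut (so a half turn about z gives the same grasp; the last joint's range is limited). The gripper opens to 94 mm and grips with 3 to 60 N. Pads are 16 mm wide; open, the fingers measure 119 mm over their backs; the gripper's body (75 mm by 177 mm) begins 78 mm behind the grasp point.
Start: joints at [-0.067, 0.3, 1.521, -0, 1.321, -0.067], TCP at [549.99, -0.002, 182.046] pointing down, gripper open.
Joint ranges: [-3.03, 3.03], [-0.79, 2.21], [0.23, 2.52], [-1.04, 4.18], [0, 3.07], [-2.55, 2.55]. Speed limits (rad/s): [2.22, 2.22, 2.57, 3.14, 3.14, 3.14].

## Interface

Orientations are given as [roll, pitch, yaw] about the fixed x, y, z axes, in that order (R = Rz(yaw) Ry(pitch) Rx(roll)).
In Python, from cell import manip gives the robot as it stands.
- The arm moves only by the shell command python3 -m pendant 'ROWS' [FORCE]. ROWS is JSON, a list of rows, each an object with "claw": the finger opening in m, from 0 to 0.094; "delta_pos": the shift along the tool's x, y, z in m, a list of three; "rotation": the turn, a rotation vector about the tool's x, y, z in rad, a list of three. A call has 1 to 10 rows; each row is the pose to reach, as a shift and turn from the pose measured when the call began, along the tool's axes at that moment; what a row does not reach only later rows make up. A row lasts 1/8 s, in which the tool goes at most 62.5 mm and 10.7 degrees, less where a joint would pass 70% of its speed; a pose out of reach is approached as far as the arm can. A call with a gripper value outside its range is refused whole. The fingers move at their own pace and stop on an object; FORCE is the grip in N (left out, the last holds). Time passes only in rows, so rows that repeat a pose let the fingers close. It gives the time, the measured TCP pose, the force and the opening at its end, in the units of the state.
- manip.read_state(): the state, without advancing time (a new reading comes with each control period).
- manip.camera(name): name is "scene" or "side" or "wrist"; returns the picture (420x560x3 uint8, red, green, blue); there is no depth.
- manip.camera_model(name): a dict with "fx", "fy", "cx", "cy" (pixels), "cam_to_world" (4x4, takes a point from camera to world coordinates); the wrist camera has in their place "T_tool_cam" (4x4, takes a point from camera to tool coordinates, whose origin is the TCP and whose axes are the flange's). Camera axes: x right, y up, looking along -z (the intrinsics and any distortion apply to the point x, -y, -z); pixel columns grow to the right and rows downward; lengths in mm; the calibration is good to about 2 mm. A picture is of the moment at which its call begins: read the wrist's pose just before it. camera_model takes no time and is no camera call.
- manip.sign_off(): hands the job in, once; it reports no verdict.
The state is a dict: "clock": time; "joints": joint angles; "qd": joint speeds; "effort": joint torques, N m; "eef_pos": TCP position; "eef_rot": TCP orientation; "wrist_force": force on the tool from outside, world axes, zero at the start; "moment": the same for the moment, N m; "finger_gap": finger opening in mm.
Only numpy, scipy, OpenCV 4.12 (cv2) and the standard library are available. Lean on these libraries where they do the work, as an engineer would, in place of code of your own. Each camera call takes 0.05 s, during which the arm holds its last target.

## Working session

There is one attempt and no reset: what is moved stays moved. The work goes in short steps, Python scripts to look and compute and a shell command to move; the robot and the scene stay as the last step left them, time stands still between calls to the robot, and variables do not carry over. Pictures are saved under pics/ and viewed, and the job is handed in when it is done.

```bash
mkdir -p pics; ls
python3 - <<'E'
from cell import manip
import cv2,numpy as np
np.set_printoptions(precision=4,suppress=True)
print(manip.read_state())
for n in ["scene","side"]:
    cv2.imwrite(f"pics/{n}0.png",manip.camera(n)[:,:,::-1]); print(n,manip.camera_model(n))
print(manip.camera_model("wrist"))
E
```

```text
pics
{'clock': 0.0, 'joints': array([-0.0666,  0.3005,  1.5216,  0.    ,  1.3207, -0.0666]), 'qd': array([-0.0012,  0.0002, -0.0005, -0.0006, -0.0004, -0.0006]), 'effort': array([ -0.0015, -53.1806, -35.2736,   0.0708,   0.0244,  -0.    ]), 'eef_pos': array([549.7058,   0.0389, 181.478 ]), 'eef_rot': array([-3.1404, -0.0001,  1.5708]), 'wrist_force': array([-0.5064,  0.1648, -0.3311]), 'moment': array([-0.0004,  0.02  , -0.0062]), 'finger_gap': 94.00732433021471}
scene {'fx': 384.23993064415487, 'fy': 384.23993064415487, 'cx': 274.7897599411668, 'cy': 210.11414639627924, 'cam_to_world': array([[   0.3451,   -0.7205,    0.6015, 1026.0944],
       [   0.9384,    0.2747,   -0.2095, -158.699 ],
       [  -0.0143,    0.6367,    0.7709,  687.9128],
       [   0.    ,    0.    ,    0.    ,    1.    ]])}
side {'fx': 494.9978215659636, 'fy': 494.9978215659636, 'cx': 273.90201581256713, 'cy': 208.84122675684085, 'cam_to_world': array([[ -0.94  ,   0.2374,  -0.2451, 385.9666],
       [ -0.3407,  -0.6107,   0.7149, 642.2829],
       [  0.02  ,   0.7555,   0.6549, 735.1782],
       [  0.    ,   0.    ,   0.    ,   1.    ]])}
{'fx': 369.85268868442876, 'fy': 369.85268868442876, 'cx': 278.93804996879516, 'cy': 206.30416677051468, 'T_tool_cam': array([[  -0.0002,    0.9738,    0.2273,   66.5455],
       [   1.    ,    0.0003,   -0.0003,    0.4468],
       [  -0.0003,    0.2273,   -0.9738, -203.8006],
       [   0.    ,    0.    ,    0.    ,    1.    ]])}
```

View pics/scene0.png

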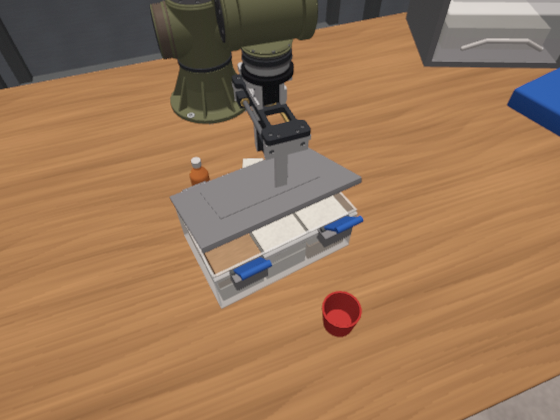

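View pics/side0.png

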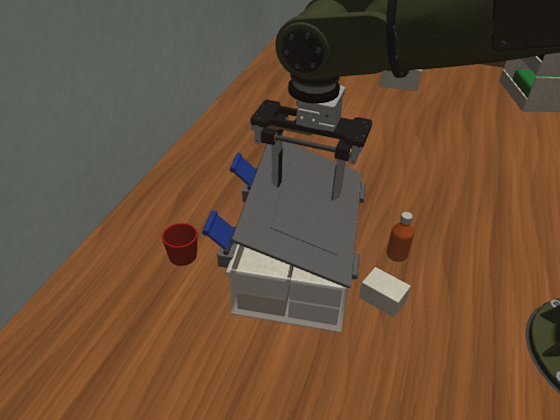

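The scene view shows the tote with its latch side away from the robot (blue levers at about (252,269) and (343,227)) and the lid raised over the near side. The tub is at (341,315). In the side view the levers are at (220,231) and (243,170).

```bash
cat > h.py <<'E'
from cell import manip
import cv2,numpy as np
np.set_printoptions(precision=4,suppress=True)
def ray(n,u,v):
    m=manip.camera_model(n);T=m["cam_to_world"]
    d=T[:3,:3]@np.array([(u-m["cx"])/m["fx"],-(v-m["cy"])/m["fy"],-1]);return T[:3,3],d/np.linalg.norm(d)
def onz(n,u,v,z):
    o,d=ray(n,u,v);return o+d*(z-o[2])/d[2]
def tri(a,b):
    (o1,d1),(o2,d2)=ray("scene",*a),ray("side",*b)
    s=np.linalg.lstsq(np.c_[d1,-d2],o2-o1,rcond=None)[0]
    p,q=o1+d1*s[0],o2+d2*s[1];return (p+q)/2,np.linalg.norm(p-q)
def blue(im):
    h=cv2.cvtColor(im,cv2.COLOR_RGB2HSV);m=cv2.inRange(h,(105,150,60),(125,255,255))
    c,_=cv2.findContours(m,cv2.RETR_EXTERNAL,cv2.CHAIN_APPROX_NONE);return [x for x in c if cv2.contourArea(x)>40]
E
python3 - <<'E'
from h import *
for n in ["scene","side"]:
    im=cv2.imread(f"pics/{n}0.png")
    for c in blue(im[:,:,::-1].copy()): print(n,cv2.contourArea(c),cv2.minAreaRect(c),cv2.approxPolyDP(c,2,True)[:,0].tolist())
a=cv2.imread("pics/scene0.png")[140:350,160:380];cv2.imwrite("pics/sc_c.png",cv2.resize(a,None,fx=2.8,fy=2.8,interpolation=2))
a=cv2.imread("pics/side0.png")[130:340,180:420];cv2.imwrite("pics/si_c.png",cv2.resize(a,None,fx=2.8,fy=2.8,interpolation=2))
E
```

```text
scene 368.5 ((252.48867797851562, 267.4759216308594), (12.773911476135254, 35.607276916503906), 64.79888153076172) [[271, 265], [268, 260], [258, 258], [234, 270], [243, 279]]
scene 293.0 ((343.5793151855469, 223.6685333251953), (11.709418296813965, 37.310462951660156), 64.79888153076172) [[362, 219], [344, 217], [325, 228], [339, 232]]
scene 1956.5 ((533.5, 101.5), (67.0, 51.0), 90.0) [[558, 68], [516, 89], [508, 104], [559, 135]]
side 567.5 ((219.24606323242188, 229.05047607421875), (34.036346435546875, 23.140222549438477), 38.1572265625) [[212, 211], [203, 231], [208, 231], [212, 238], [226, 248], [233, 228]]
side 359.0 ((243.50003051757812, 169.00001525878906), (30.405588150024414, 16.26345443725586), 45.0) [[238, 153], [231, 168], [235, 168], [235, 172], [250, 184], [255, 169]]
```

View pics/sc_c.png

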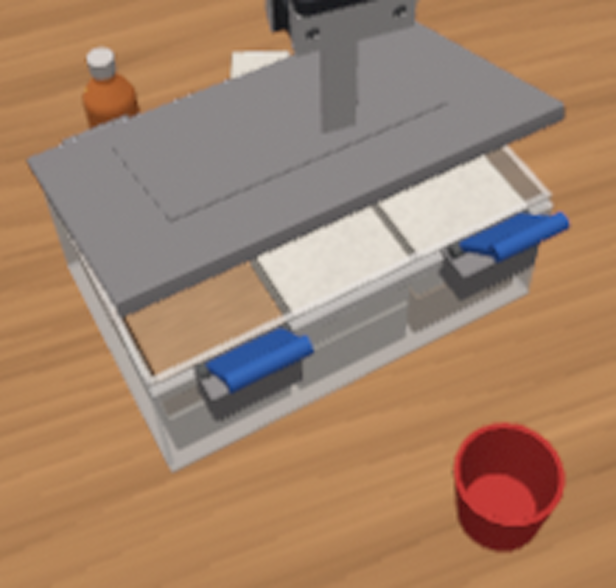

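View pics/si_c.png

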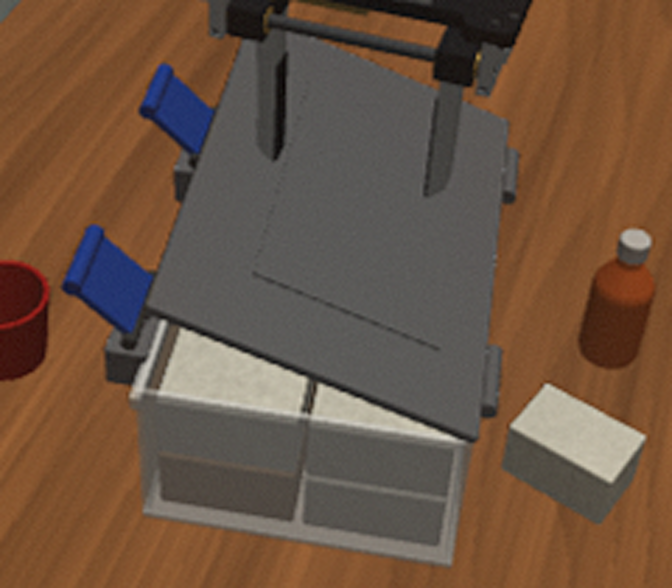

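Run:
```python
from h import *
print("tip b",tri((253.2,270.5),(235.9,161.8)), onz("scene",253.2,270.5,165),onz("side",235.9,161.8,165))
print("tip a",tri((348,225.5),(209.5,222)), onz("scene",348,225.5,165),onz("side",209.5,222,165))
c=[onz("scene",222.5,306.8,0)[:2],onz("scene",348.6,244.3,0)[:2],onz("side",232.5,313.9,0)[:2],onz("side",340.7,330.7,0)[:2]]
print("base corners",c)
for k in [("tubrim",341,305,60)]: print(k[0],onz("scene",*k[1:]),)
print("tub side rim",onz("side",180.5,236,60),"bottle base",onz("side",398,257,0),"cap",onz("side",406,216,110), "cap sc",onz("scene",196,160,110))
print("carton top",onz("side",385,284,45))
# lid corners free edge, near-y corner top, both views: scene(crop) right corner(563,110) ; side left-bottom corner (150,308)
print("lid free +y",tri((160+563/2.8,140+110/2.8),(180+150/2.8,130+308/2.8)))
print("lid free edge?",tri((160+125/2.8,140+300/2.8),(180+250/2.8,130+40/2.8)))
print("lid hinge? +y",tri((160+408/2.8,140+25/2.8),(180+475/2.8,130+435/2.8)))
```

```text
tip b (array([719.2302, -90.0406, 161.8456]), np.float64(0.023575404589047496)) [721.0593 -90.4588 165.    ] [717.4028 -85.9994 165.    ]
tip a (array([691.9056,  89.2522, 161.9255]), np.float64(1.3356603638180895)) [694.4455  88.1537 165.    ] [689.8263  91.6846 165.    ]
base corners [array([ 680.2697, -149.3459]), array([635.8303, 143.9329]), array([631.9613, 141.2175]), array([438.4344, 106.79  ])]
tubrim [780.4525  45.9647  60.    ]
tub side rim [780.8297  47.1848  60.    ] bottle base [ 372.1026 -110.6797    0.    ] cap [ 377.2895 -112.0856  110.    ] cap sc [ 379.6429 -114.1084  110.    ]
carton top [384.2476  12.0846  45.    ]
lid free +y (array([624.4225, 143.6238, 191.6563]), np.float64(5.059443836111856))
lid free edge? (array([ 667.3496, -149.2911,  181.9993]), np.float64(8.099510446677343))
lid hinge? +y (array([441.4194, 114.7427, 125.4122]), np.float64(12.759253227672207))
```

Checks hold: the tips are 181 mm apart (should be 180) and about 162 mm up (should be 165). The tote yaw agrees between tips and base, with outward direction u≈(0.988, 0.152), and its centre is at about (559,-21). The lid's free edge is about 190 mm high, so the lid is at roughly 0.29 rad. Next I rise, close the fingers and move over the lid edge.

```bash
python3 -m pendant '[{"claw":0.094,"delta_pos":[0,0,-0.05],"rotation":[0,0,0]},{"claw":0,"delta_pos":[0,0,-0.05],"rotation":[0,0,0]},{"claw":0,"delta_pos":[-0.005,0.045,-0.05],"rotation":[0,0,0]},{"claw":0,"delta_pos":[-0.009,0.088,-0.05],"rotation":[0,0,0]},{"claw":0,"delta_pos":[-0.009,0.088,-0.05],"rotation":[0,0,0]},{"claw":0,"delta_pos":[-0.009,0.088,-0.05],"rotation":[0,0,0]},{"claw":0,"delta_pos":[-0.009,0.088,-0.05],"rotation":[0,0,0]},{"claw":0,"delta_pos":[-0.009,0.088,-0.05],"rotation":[0,0,0]}]' 20
python3 - <<'E'
from h import *
for n in ["scene","side"]: cv2.imwrite(f"pics/{n}1.png",manip.camera(n)[:,:,::-1])
E
```

```text
clock: 1.1
eef_pos: [637.4, -8.9, 232.1]
eef_rot: [-3.141, -0.0, 1.571]
wrist_force: [-0.6, 0.5, -0.2]
finger_gap: 27.3
```

View pics/side1.png

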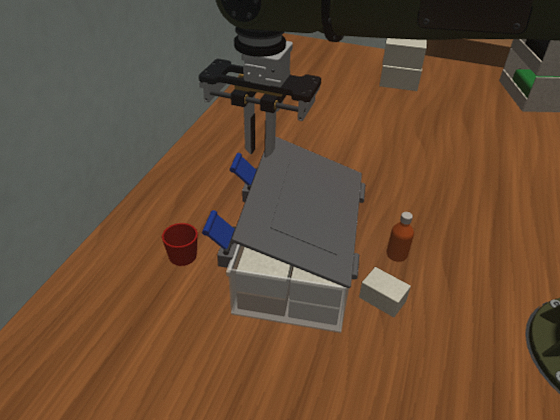

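View pics/scene1.png

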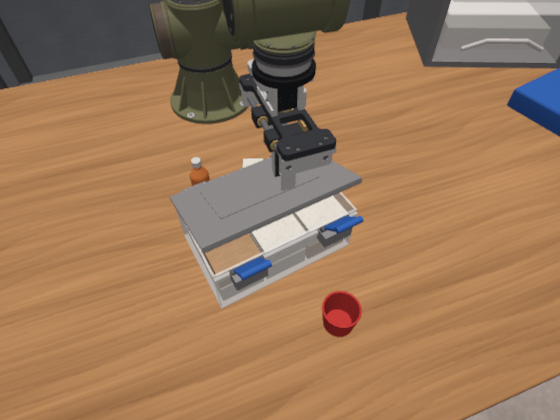

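The picture shows the fingers above the free edge, between the levers, with nothing moved. Now I push down, 7 mm further in.

```bash
python3 -m pendant '[{"claw":0,"delta_pos":[0,-0.007,0.03],"rotation":[0,0,0]},{"claw":0,"delta_pos":[0,-0.007,0.045],"rotation":[0,0,0]},{"claw":0,"delta_pos":[0,-0.007,0.058],"rotation":[0,0,0]},{"claw":0,"delta_pos":[0,-0.007,0.068],"rotation":[0,0,0]},{"claw":0,"delta_pos":[0,-0.007,0.078],"rotation":[0,0,0]},{"claw":0,"delta_pos":[0,-0.007,0.086],"rotation":[0,0,0]},{"claw":0,"delta_pos":[0,-0.007,0.091],"rotation":[0,0,0]}]'
python3 -m pendant '[{"claw":0,"delta_pos":[0,0,0.004],"rotation":[0,0,0]},{"claw":0,"delta_pos":[0,0,0.008],"rotation":[0,0,0]}]'
```

```text
clock: 2.08
eef_pos: [630.6, -9.0, 140.6]
eef_rot: [-3.141, -0.0, 1.571]
wrist_force: [0.8, -0.3, 1.2]
finger_gap: 0.6
clock: 2.33
eef_pos: [630.7, -9.0, 132.5]
eef_rot: [-3.141, -0.0, 1.571]
wrist_force: [1.2, -0.2, 1.0]
finger_gap: 0.3
```

```bash
python3 -m pendant '[{"claw":0,"delta_pos":[0,0,0.002],"rotation":[0,0,0]},{"claw":0,"delta_pos":[0,0,0.003],"rotation":[0,0,0]},{"claw":0,"delta_pos":[0,0,0.004],"rotation":[0,0,0]},{"claw":0,"delta_pos":[0,0,0.004],"rotation":[0,0,0]}]'
```

```text
clock: 2.82
eef_pos: [630.6, -8.9, 128.5]
eef_rot: [-3.141, -0.0, 1.571]
wrist_force: [0.7, -0.7, 0.5]
finger_gap: 0.6
```

Run:
```python
from h import *
for n in ["scene","side"]: cv2.imwrite(f"pics/{n}2.png",manip.camera(n)[:,:,::-1])
a=cv2.imread("pics/scene2.png")[110:320,150:390];b=cv2.imread("pics/side2.png")[100:340,180:420]
cv2.imwrite("pics/c2.png",np.hstack([cv2.resize(a,(400,350)),cv2.resize(b,(350,350))]))
```

```text
(no output)
```

View pics/c2.png

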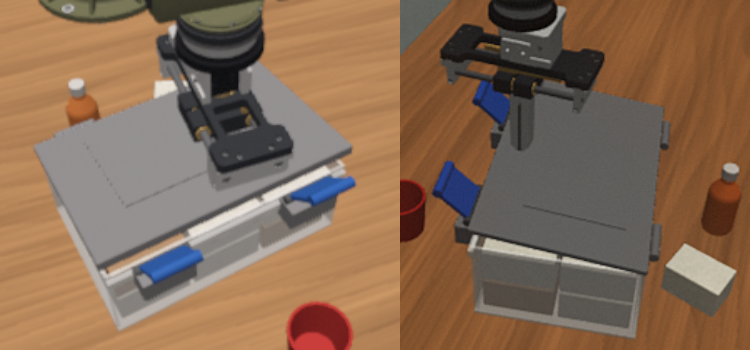

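The lid is down most of the way but not shut: there is still a gap at the rim in the scene crop at about (150,255). The force is low, so I keep pressing in small steps.

```bash
python3 -m pendant '[{"claw":0,"delta_pos":[0,0,0.003],"rotation":[0,0,0]},{"claw":0,"delta_pos":[0,0,0.005],"rotation":[0,0,0]},{"claw":0,"delta_pos":[0,0,0.005],"rotation":[0,0,0]}]'
python3 - <<'E'
from h import *
s=manip.read_state();print(s['wrist_force'],s['effort'],s['joints'])
E
```

```text
clock: 3.3
eef_pos: [630.4, -8.9, 123.2]
eef_rot: [-3.141, -0.0, 1.571]
wrist_force: [-0.4, 0.3, 0.5]
finger_gap: 0.4
[-0.3513  0.3061  0.5432] [  0.0043 -65.0267 -34.5638   0.0729  -0.0443   0.0003] [-0.0722  0.5284  1.3401 -0.      1.2739 -0.0722]
```

Run:
```python
from h import *
for n in ["scene","side","wrist"]: cv2.imwrite(f"pics/{n}3.png",manip.camera(n)[:,:,::-1])
a=cv2.imread("pics/scene3.png")[120:320,160:380];cv2.imwrite("pics/sc3c.png",cv2.resize(a,None,fx=2.8,fy=2.8,interpolation=2))
a=cv2.imread("pics/side3.png")[100:340,180:420];cv2.imwrite("pics/si3c.png",cv2.resize(a,None,fx=2.5,fy=2.5,interpolation=2))
```

```text
(no output)
```

View pics/sc3c.png

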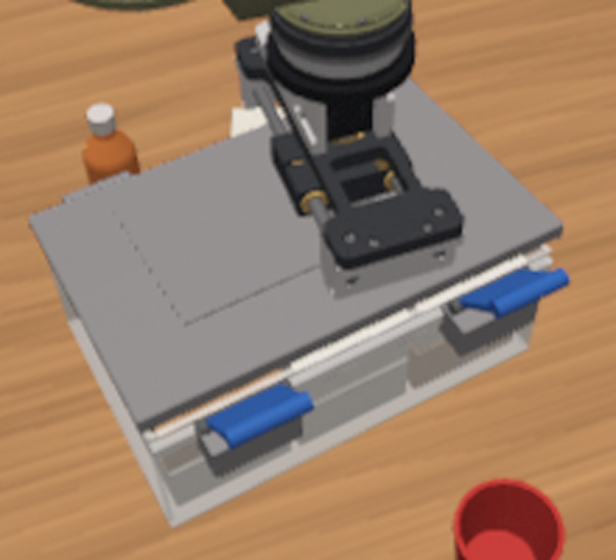

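View pics/si3c.png

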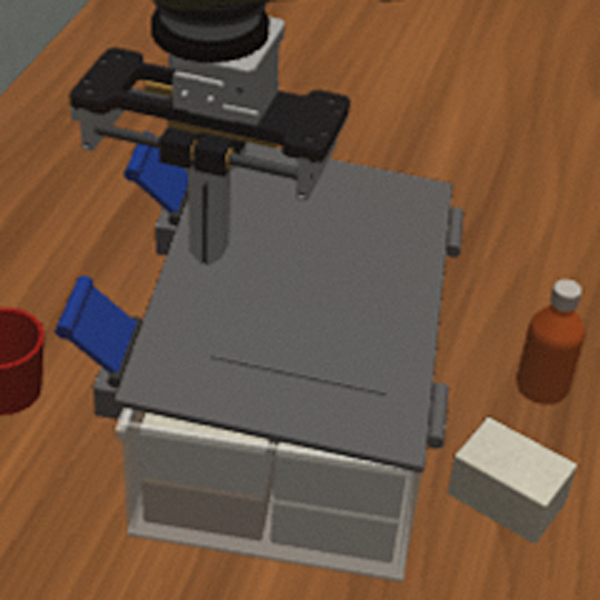

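View pics/wrist3.png

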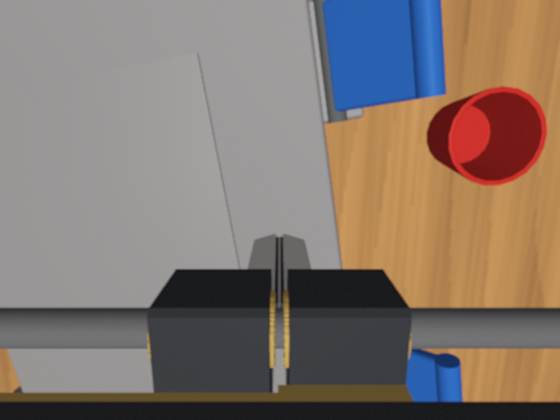

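The lid is almost down, with fingers on it about 20 mm inside the edge. I continue until the stop shows in the force.

```bash
python3 -m pendant '[{"claw":0,"delta_pos":[0,0,0.002],"rotation":[0,0,0]},{"claw":0,"delta_pos":[0,0,0.003],"rotation":[0,0,0]}]'
python3 -m pendant '[{"claw":0,"delta_pos":[0,0,0.002],"rotation":[0,0,0]},{"claw":0,"delta_pos":[0,0,0.003],"rotation":[0,0,0]}]'
```

```text
clock: 3.7
eef_pos: [630.5, -9.0, 120.3]
eef_rot: [-3.141, 0.0, 1.571]
wrist_force: [0.6, -0.2, 1.3]
finger_gap: 0.2
clock: 3.95
eef_pos: [630.5, -8.9, 117.1]
eef_rot: [-3.141, -0.0, 1.571]
wrist_force: [1.1, 0.2, 0.6]
finger_gap: 0.5
```

Run:
```python
from h import *
for n in ["scene","side"]: cv2.imwrite(f"pics/{n}4.png",manip.camera(n)[:,:,::-1])
a=cv2.imread("pics/scene4.png")[120:320,160:380]
b=cv2.imread("pics/side4.png")[100:340,180:420]
cv2.imwrite("pics/c4.png",np.hstack([cv2.resize(a,(440,400),interpolation=2),cv2.resize(b,(400,400),interpolation=2)])[:, :800])
for n in ["scene","side"]:
    m=manip.camera_model(n);T=np.linalg.inv(m["cam_to_world"])
    for P in [(630.5,-8.9,117.1),(630.5,-8.9,130)]:
        p=T[:3,:3]@P+T[:3,3];print(n,P,m["cx"]+m["fx"]*p[0]/-p[2],m["cy"]-m["fy"]*p[1]/-p[2])
```

```text
scene (630.5, -8.9, 117.1) 281.40062164075033 230.30989377455157
scene (630.5, -8.9, 130) 281.3933459821178 226.08470019992086
side (630.5, -8.9, 117.1) 263.03996776138627 214.81085567748244
side (630.5, -8.9, 130) 263.0792946642302 209.6322321494216
```

View pics/c4.png

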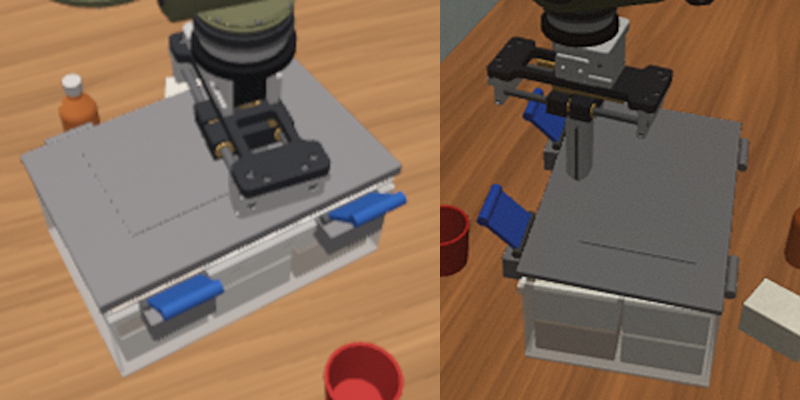

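Run:
```python
from h import *
m=manip.camera_model("side");T=np.linalg.inv(m["cam_to_world"])
for P in [(603,8,181.5),(496,8,181.5),(637.4,-1,232),(637.4,-9,232),(630.5,-1,117.1),(630.5,-1,130),(630.5,-1,140)]:
    p=T[:3,:3]@P+T[:3,3];print(P,m["cx"]+m["fx"]*p[0]/-p[2],m["cy"]-m["fy"]*p[1]/-p[2])
a=cv2.imread("pics/side1.png")[80:200,200:340];cv2.imwrite("pics/s1c.png",cv2.resize(a,None,fx=5,fy=5,interpolation=2))
a=cv2.imread("pics/side4.png")[130:250,200:340];cv2.imwrite("pics/s4c.png",cv2.resize(a,None,fx=5,fy=5,interpolation=2))
```

```text
(603, 8, 181.5) 274.4547796479197 197.11949630614876
(496, 8, 181.5) 333.5295018624327 211.67216573564994
(637.4, -1, 232) 258.03103021546383 166.73089975927945
(637.4, -9, 232) 259.71156744657964 164.18940556045953
(630.5, -1, 117.1) 261.53279358927307 217.43012173516288
(630.5, -1, 130) 261.5584644766069 212.24372820341978
(630.5, -1, 140) 261.5786924962284 208.15697932089012
```

View pics/s1c.png

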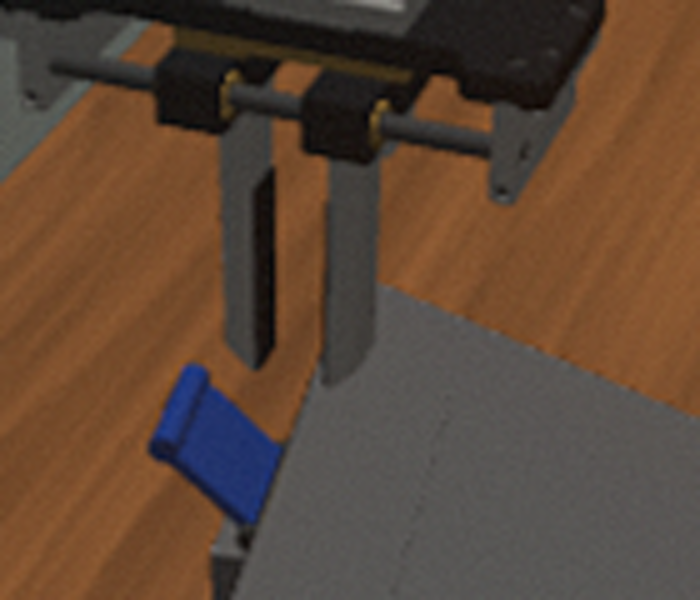

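View pics/s4c.png

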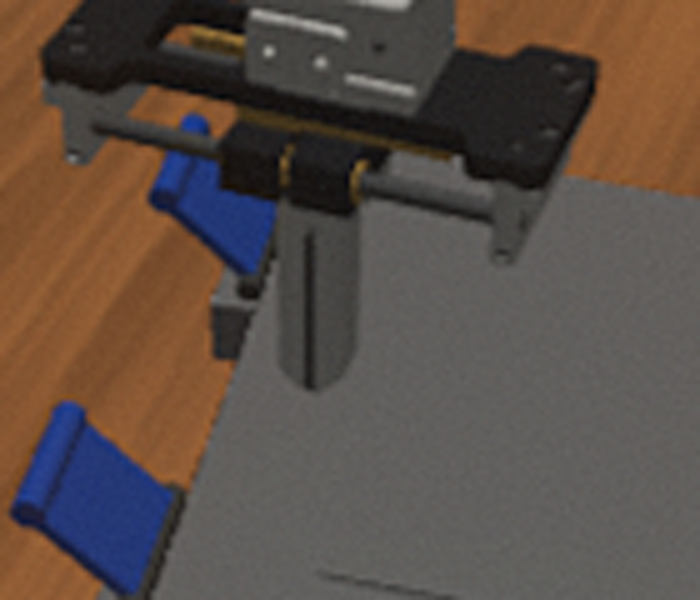

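The fingertips in the images end about 20 mm above the reported TCP, consistently in side0, side1 and side4: predicted row 197 against 187 seen, 166 against 155, and 217 against 208. So the reported z reads about 20 mm low for the real fingertips, and the lid still has about 8 mm to go. I'll use the offset and press until the stop.

```bash
python3 -m pendant '[{"claw":0,"delta_pos":[0,0,0.002],"rotation":[0,0,0]},{"claw":0,"delta_pos":[0,0,0.004],"rotation":[0,0,0]}]'
python3 -m pendant '[{"claw":0,"delta_pos":[0,0,0.001],"rotation":[0,0,0]},{"claw":0,"delta_pos":[0,0,0.002],"rotation":[0,0,0]}]'
python3 -m pendant '[{"claw":0,"delta_pos":[0,0,0.001],"rotation":[0,0,0]},{"claw":0,"delta_pos":[0,0,0.002],"rotation":[0,0,0]}]'
```

```text
clock: 4.3
eef_pos: [630.5, -8.9, 113.0]
eef_rot: [-3.141, -0.0, 1.571]
wrist_force: [-0.2, -0.8, 0.0]
finger_gap: 0.3
clock: 4.55
eef_pos: [630.5, -8.9, 110.9]
eef_rot: [-3.141, 0.0, 1.571]
wrist_force: [1.3, 0.2, 1.8]
finger_gap: 0.7
clock: 4.8
eef_pos: [630.5, -9.0, 108.9]
eef_rot: [-3.141, 0.0, 1.571]
wrist_force: [1.1, 0.2, 0.1]
finger_gap: -0.0
```

```bash
python3 -m pendant '[{"claw":0,"delta_pos":[0,0,0.001],"rotation":[0,0,0]},{"claw":0,"delta_pos":[0,0,0.002],"rotation":[0,0,0]}]'
python3 -m pendant '[{"claw":0,"delta_pos":[0,0,0.001],"rotation":[0,0,0]},{"claw":0,"delta_pos":[0,0,0.002],"rotation":[0,0,0]}]'
python3 - <<'E'
from h import *
for n in ["scene","side"]: cv2.imwrite(f"pics/{n}5.png",manip.camera(n)[:,:,::-1])
a=cv2.imread("pics/scene5.png")[120:320,160:380]
b=cv2.imread("pics/side5.png")[100:340,180:420]
cv2.imwrite("pics/c5.png",np.hstack([cv2.resize(a,(440,400),interpolation=2),cv2.resize(b,(400,400),interpolation=2)])[:, :800])
E
```

```text
clock: 5.05
eef_pos: [630.5, -8.9, 106.8]
eef_rot: [-3.141, -0.0, 1.571]
wrist_force: [0.2, -0.1, 7.8]
finger_gap: 0.6
clock: 5.3
eef_pos: [630.7, -9.0, 106.6]
eef_rot: [3.141, 0.0, 1.571]
wrist_force: [-8.8, 0.4, 21.7]
finger_gap: 0.3
```

View pics/c5.png

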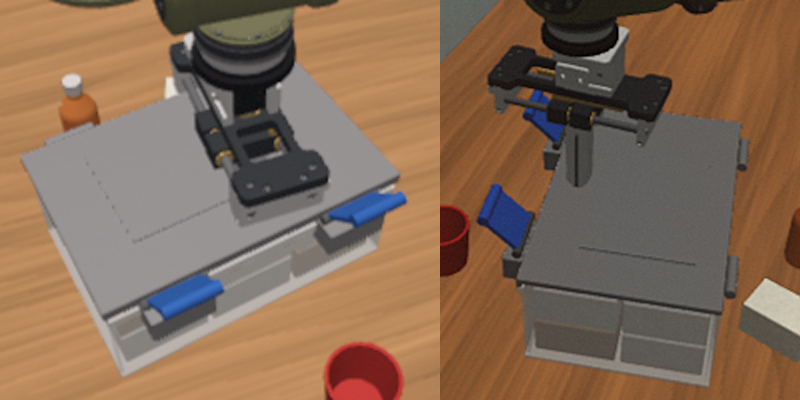

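The stop appears at reported z 106.6 with 21.7 N, which makes the real tip offset about +23.5 mm. The picture shows the lid flat on the rim and both levers still leaning outward (scene crop (180,298) and (362,210)). Next I lift and go outside latch_b.

```bash
python3 -m pendant '[{"claw":0,"delta_pos":[0,0,-0.045],"rotation":[0,0,0]},{"claw":0,"delta_pos":[0,0,-0.085],"rotation":[0,0,0]},{"claw":0,"delta_pos":[-0.02,0.03,-0.085],"rotation":[0,0,0]},{"claw":0,"delta_pos":[-0.045,0.07,-0.085],"rotation":[0,0,0]},{"claw":0,"delta_pos":[-0.07,0.11,-0.085],"rotation":[0,0,0]},{"claw":0,"delta_pos":[-0.076,0.121,-0.085],"rotation":[0,0,0]},{"claw":0,"delta_pos":[-0.076,0.121,-0.085],"rotation":[0,0,0]}]'
python3 - <<'E'
from h import *
for n in ["scene","side"]: cv2.imwrite(f"pics/{n}6.png",manip.camera(n)[:,:,::-1])
a=cv2.imread("pics/scene6.png")[120:320,160:380]
b=cv2.imread("pics/side6.png")[60:300,180:420]
cv2.imwrite("pics/c6.png",np.hstack([cv2.resize(a,(440,400),interpolation=2),cv2.resize(b,(400,400),interpolation=2)])[:, :800])
E
```

```text
clock: 6.28
eef_pos: [751.6, -85.3, 190.3]
eef_rot: [-3.14, -0.0, 1.57]
wrist_force: [-0.6, -0.0, 0.2]
finger_gap: 0.1
```

View pics/c6.png

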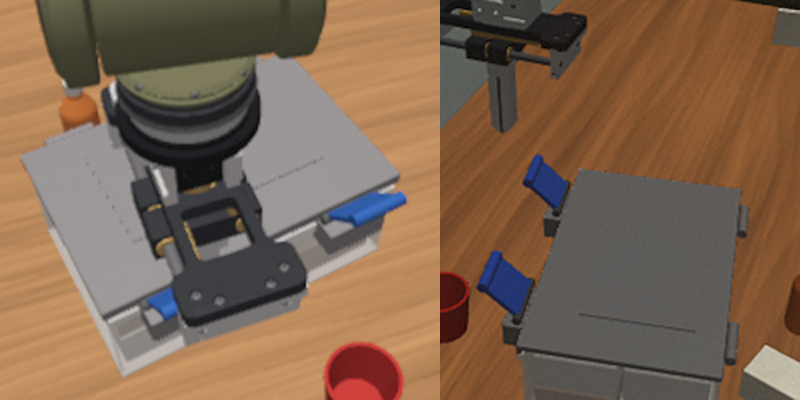

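The lid stays shut and both levers are still open, with the finger outside latch_b. I check the xy of the fingertip and then descend.

```bash
python3 - <<'E'
from h import *
m=manip.camera_model("side");T=np.linalg.inv(m["cam_to_world"])
for P in [(751.6,-77,213.5),(751.6,-77,190)]:
    p=T[:3,:3]@P+T[:3,3];print(P,m["cx"]+m["fx"]*p[0]/-p[2],m["cy"]-m["fy"]*p[1]/-p[2])
E
python3 -m pendant '[{"claw":0,"delta_pos":[0,0,0.04],"rotation":[0,0,0]},{"claw":0,"delta_pos":[0,0,0.061],"rotation":[0,0,0]},{"claw":0,"delta_pos":[0,0,0.061],"rotation":[0,0,0]}]'
python3 - <<'E'
from h import *
cv2.imwrite("pics/side7.png",manip.camera("side")[:,:,::-1])
b=cv2.imread("pics/side7.png")[60:300,180:420]
cv2.imwrite("pics/c7.png",cv2.resize(b,(550,550),interpolation=2))
E
```

```text
(751.6, -77, 213.5) 216.77628896155161 139.7600848945313
(751.6, -77, 190) 217.4485677852369 150.01247722580695
clock: 6.75
eef_pos: [750.2, -83.9, 129.6]
eef_rot: [-3.139, -0.0, 1.572]
wrist_force: [0.5, -0.8, 0.0]
finger_gap: 0.1
```

View pics/c7.png

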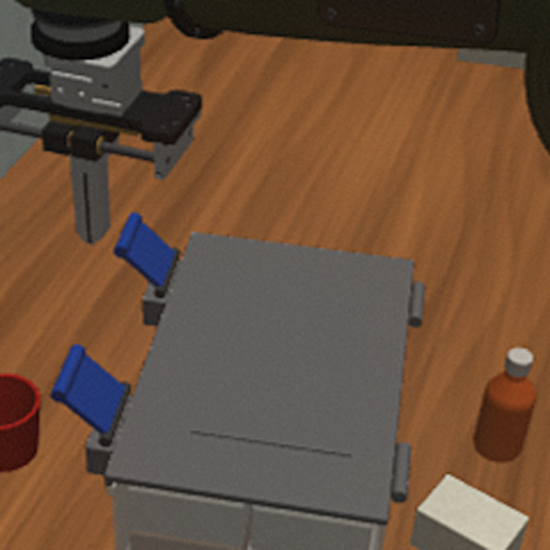

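The finger is just outside latch_b's tip at a true height of about 153 mm, and the 23.5 mm offset is confirmed at row 139.8 predicted against 138 seen. Push inward.

```bash
python3 -m pendant '[{"claw":0,"delta_pos":[-0.0015,-0.008,0],"rotation":[0,0,0]},{"claw":0,"delta_pos":[-0.002,-0.015,0],"rotation":[0,0,0]},{"claw":0,"delta_pos":[-0.003,-0.021,0],"rotation":[0,0,0]}]'
python3 -m pendant '[{"claw":0,"delta_pos":[-0.001,-0.006,0],"rotation":[0,0,0]},{"claw":0,"delta_pos":[-0.002,-0.012,-0.003],"rotation":[0,0,0]}]'
python3 -m pendant '[{"claw":0,"delta_pos":[-0.001,-0.006,-0.003],"rotation":[0,0,0]},{"claw":0,"delta_pos":[-0.002,-0.012,-0.006],"rotation":[0,0,0]}]'
```

```text
clock: 7.18
eef_pos: [733.0, -86.8, 135.8]
eef_rot: [3.129, 0.001, 1.572]
wrist_force: [23.0, 2.5, 17.9]
finger_gap: 0.7
clock: 7.42
eef_pos: [723.8, -88.4, 143.6]
eef_rot: [3.118, 0.002, 1.573]
wrist_force: [13.0, 2.5, 14.6]
finger_gap: 0.4
clock: 7.68
eef_pos: [712.6, -90.1, 152.0]
eef_rot: [3.112, 0.002, 1.573]
wrist_force: [5.7, 1.7, 5.8]
finger_gap: 0.4
```

Higher forces than expected and the finger rose, so I look.

Run:
```python
from h import *
s=manip.read_state();print(s['eef_pos'],s['wrist_force'],s['joints'])
for n in ["scene","side"]: cv2.imwrite(f"pics/{n}8.png",manip.camera(n)[:,:,::-1])
a=cv2.imread("pics/scene8.png")[120:320,160:380]
b=cv2.imread("pics/side8.png")[60:300,180:420]
cv2.imwrite("pics/c8.png",np.hstack([cv2.resize(a,(330,300),interpolation=2),cv2.resize(b,(470,470),interpolation=2)[:300]]))
```

```text
[712.5917 -90.1434 151.9866] [5.6557 1.6695 5.7999] [-0.1781  0.693   1.0149  0.0031  1.4046 -0.1811]
```

View pics/c8.png

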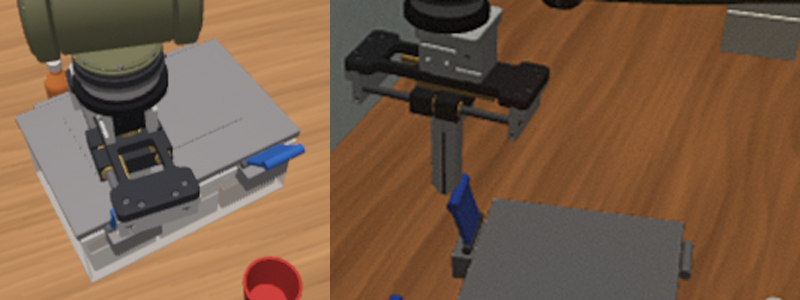

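Latch_b is now nearly upright, and the fingertip at true z of about 175 is close to riding over its tip at 179. I lower the finger while holding contact, then continue.

```bash
python3 -m pendant '[{"claw":0,"delta_pos":[0,-0.001,0.010],"rotation":[0,0,0]},{"claw":0,"delta_pos":[0,-0.002,0.018],"rotation":[0,0,0]}]'
python3 -m pendant '[{"claw":0,"delta_pos":[-0.001,-0.006,0.003],"rotation":[0,0,0]},{"claw":0,"delta_pos":[-0.002,-0.010,0.003],"rotation":[0,0,0]}]'
python3 - <<'E'
from h import *
cv2.imwrite("pics/side9.png",manip.camera("side")[:,:,::-1])
b=cv2.imread("pics/side9.png")[60:300,180:420]
cv2.imwrite("pics/c9.png",cv2.resize(b,(550,550),interpolation=2))
E
```

```text
clock: 8.02
eef_pos: [719.8, -89.8, 147.9]
eef_rot: [3.08, 0.005, 1.574]
wrist_force: [39.2, 8.2, 69.2]
finger_gap: 0.2
clock: 8.28
eef_pos: [714.1, -91.1, 151.8]
eef_rot: [3.063, 0.006, 1.575]
wrist_force: [15.6, 7.1, 31.8]
finger_gap: 0.5
```

View pics/c9.png

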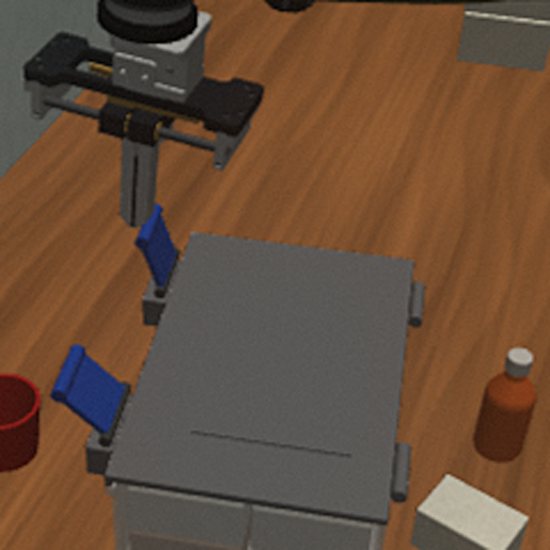

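Pushing down met 69 N: the fingertip's end is caught on top of the rod, dragged up by friction. I retreat outward, level the tool and start lower, then follow the arc.

```bash
python3 -m pendant '[{"claw":0,"delta_pos":[0.002,0.015,-0.006],"rotation":[0,0,0]},{"claw":0,"delta_pos":[0.005,0.03,-0.006],"rotation":[0.04,0,0]},{"claw":0,"delta_pos":[0.0065,0.041,0.0],"rotation":[0.078,0,0]},{"claw":0,"delta_pos":[0.0065,0.039,0.02],"rotation":[0.078,0,0]},{"claw":0,"delta_pos":[0.0065,0.037,0.04],"rotation":[0.078,0,0]},{"claw":0,"delta_pos":[0.0065,0.037,0.04],"rotation":[0.078,0,0]}]'
python3 - <<'E'
from h import *
for n in ["scene","side"]: cv2.imwrite(f"pics/{n}10.png",manip.camera(n)[:,:,::-1])
a=cv2.imread("pics/scene10.png")[120:320,160:380]
b=cv2.imread("pics/side10.png")[60:300,180:420]
cv2.imwrite("pics/c10.png",np.hstack([cv2.resize(a,(330,300),interpolation=2),cv2.resize(b,(470,470),interpolation=2)[:300]]))
E
```

```text
clock: 9.07
eef_pos: [752.9, -84.6, 113.7]
eef_rot: [-3.139, 0.006, 1.575]
wrist_force: [-0.4, -0.6, 0.8]
finger_gap: 0.5
```

View pics/c10.png

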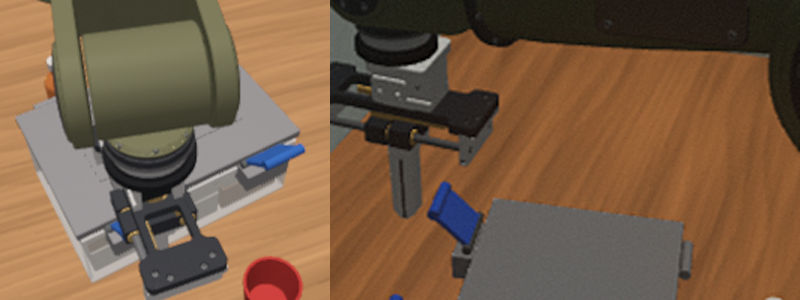

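```bash
python3 -m pendant '[{"claw":0,"delta_pos":[-0.001,-0.008,0],"rotation":[0,0,0]},{"claw":0,"delta_pos":[-0.002,-0.016,-0.001],"rotation":[0,0,0]},{"claw":0,"delta_pos":[-0.003,-0.022,-0.006],"rotation":[0,0,0]},{"claw":0,"delta_pos":[-0.004,-0.028,-0.01],"rotation":[0,0,0]}]'
python3 -m pendant '[{"claw":0,"delta_pos":[-0.001,-0.006,-0.003],"rotation":[0,0,0]},{"claw":0,"delta_pos":[-0.002,-0.012,-0.004],"rotation":[0,0,0]}]'
```

```text
clock: 9.68
eef_pos: [726.8, -88.8, 128.4]
eef_rot: [3.135, 0.007, 1.575]
wrist_force: [7.6, 0.7, 3.9]
finger_gap: 0.0
clock: 9.93
eef_pos: [715.0, -90.8, 134.0]
eef_rot: [3.132, 0.007, 1.576]
wrist_force: [5.1, 0.8, 3.7]
finger_gap: 0.6
```

Forces are low now (about 5 N). Continue.

```bash
python3 -m pendant '[{"claw":0,"delta_pos":[-0.001,-0.006,-0.001],"rotation":[0,0,0]},{"claw":0,"delta_pos":[-0.002,-0.013,-0.002],"rotation":[0,0,0]},{"claw":0,"delta_pos":[-0.003,-0.019,-0.005],"rotation":[0,0,0]}]'
python3 -m pendant '[{"claw":0,"delta_pos":[-0.001,-0.007,-0.004],"rotation":[0,0,0]},{"claw":0,"delta_pos":[-0.002,-0.014,-0.007],"rotation":[0,0,0]},{"claw":0,"delta_pos":[-0.003,-0.021,-0.009],"rotation":[0,0,0]}]'
python3 - <<'E'
from h import *
cv2.imwrite("pics/side11.png",manip.camera("side")[:,:,::-1])
b=cv2.imread("pics/side11.png")[60:300,180:420]
cv2.imwrite("pics/c11.png",cv2.resize(b,(550,550),interpolation=2))
E
```

```text
clock: 10.3
eef_pos: [695.1, -94.0, 138.5]
eef_rot: [3.134, 0.007, 1.575]
wrist_force: [2.0, -0.1, -0.0]
finger_gap: 0.5
clock: 10.68
eef_pos: [673.5, -97.2, 147.6]
eef_rot: [3.134, 0.007, 1.575]
wrist_force: [0.5, -0.0, -0.4]
finger_gap: 0.2
```

View pics/c11.png

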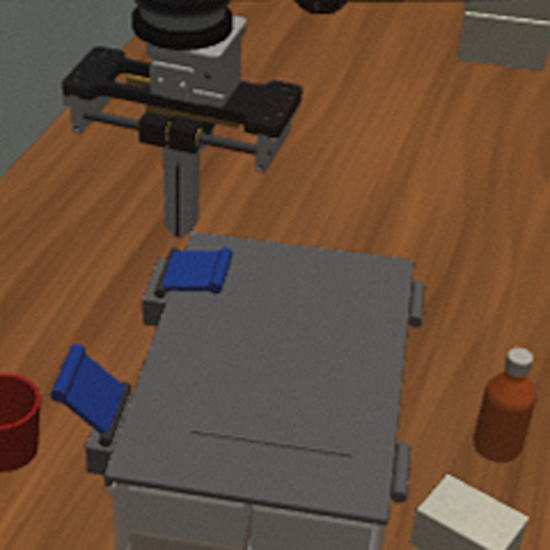

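Latch_b lies on the lid and the tote's lid corners are at the same pixels as before ((190,235), (413,262), (110,478)). Now latch_a the same way: go high across and down outside it, to about (725,93).

```bash
python3 -m pendant '[{"claw":0,"delta_pos":[0,0,-0.053],"rotation":[0,0,0]},{"claw":0,"delta_pos":[0.04,0.02,-0.053],"rotation":[0,0,0]},{"claw":0,"delta_pos":[0.09,0.04,-0.053],"rotation":[0,0,0]},{"claw":0,"delta_pos":[0.14,0.052,-0.053],"rotation":[0,0,0]},{"claw":0,"delta_pos":[0.18,0.052,-0.053],"rotation":[0,0,0]},{"claw":0,"delta_pos":[0.19,0.052,-0.053],"rotation":[0,0,0]},{"claw":0,"delta_pos":[0.19,0.052,-0.053],"rotation":[0,0,0]}]'
python3 - <<'E'
from h import *
for n in ["scene","side"]: cv2.imwrite(f"pics/{n}12.png",manip.camera(n)[:,:,::-1])
a=cv2.imread("pics/scene12.png")[120:320,160:380]
b=cv2.imread("pics/side12.png")[60:300,180:420]
cv2.imwrite("pics/c12.png",np.hstack([cv2.resize(a,(370,336),interpolation=2),cv2.resize(b,(430,430),interpolation=2)[:336]]))
E
```

```text
clock: 11.6
eef_pos: [723.8, 93.2, 200.0]
eef_rot: [3.133, 0.007, 1.576]
wrist_force: [0.5, -0.1, 1.8]
finger_gap: 0.2
```

View pics/c12.png

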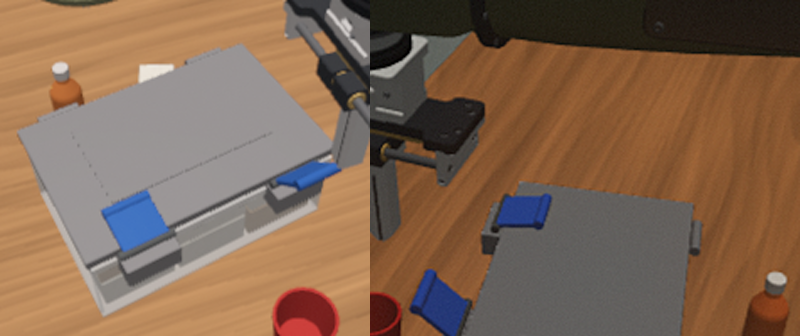

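Run:
```python
from h import *
for n in ["scene","side"]:
  m=manip.camera_model(n);T=np.linalg.inv(m["cam_to_world"])
  for P in [(723.8,93.2,223.5),(723.8,93.2,138),(692,89,165)]:
    p=T[:3,:3]@P+T[:3,3];print(n,P,m["cx"]+m["fx"]*p[0]/-p[2],m["cy"]-m["fy"]*p[1]/-p[2])
im=cv2.imread("pics/scene12.png")
for c in blue(im[:,:,::-1].copy()): print(cv2.approxPolyDP(c,2,True)[:,0].tolist())
cv2.imwrite("pics/c12b.png",cv2.resize(im[120:320,220:440],None,fx=2.8,fy=2.8,interpolation=2))
```

```text
scene (723.8, 93.2, 223.5) 364.7192699150366 215.76494107706822
scene (723.8, 93.2, 138) 356.4307309846523 246.96421759321746
scene (692, 89, 165) 347.78689823818445 224.2930825772527
side (723.8, 93.2, 223.5) 187.92707694839154 191.1494479219403
side (723.8, 93.2, 138) 192.50402490533742 229.19506647948157
side (692, 89, 165) 209.02512621517064 220.69750894567818
[[247, 234], [221, 245], [232, 268], [259, 257]]
[[361, 221], [358, 217], [344, 217], [325, 228], [339, 232]]
[[558, 68], [516, 89], [508, 104], [559, 135]]
```

View pics/c12b.png

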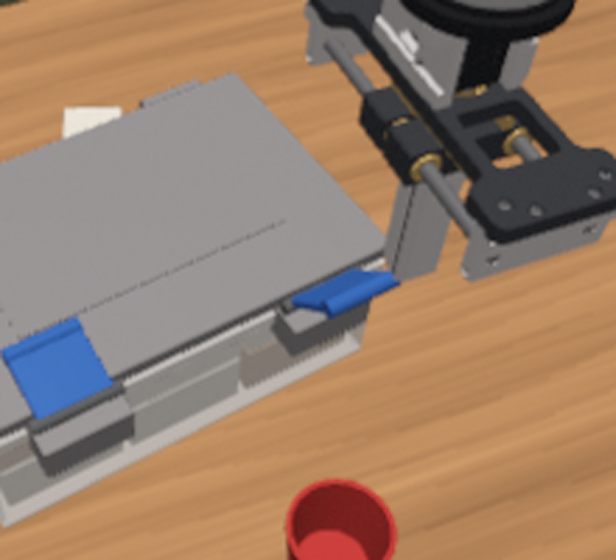

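The fingertip is seen at (367,218) against (365,216) predicted, so the pose agrees. Descend.

```bash
python3 -m pendant '[{"claw":0,"delta_pos":[0,0.002,0.04],"rotation":[0,0,0]},{"claw":0,"delta_pos":[0,0.002,0.075],"rotation":[0,0,0]},{"claw":0,"delta_pos":[0,0.002,0.087],"rotation":[0,0,0]},{"claw":0,"delta_pos":[0,0.002,0.087],"rotation":[0,0,0]}]'
python3 - <<'E'
from h import *
cv2.imwrite("pics/side13.png",manip.camera("side")[:,:,::-1])
b=cv2.imread("pics/side13.png")[60:300,140:380]
cv2.imwrite("pics/c13.png",cv2.resize(b,(500,500),interpolation=2))
E
```

```text
clock: 12.2
eef_pos: [726.8, 90.4, 113.5]
eef_rot: [3.133, 0.007, 1.573]
wrist_force: [-0.2, 1.1, -0.2]
finger_gap: 0.5
```

View pics/c13.png

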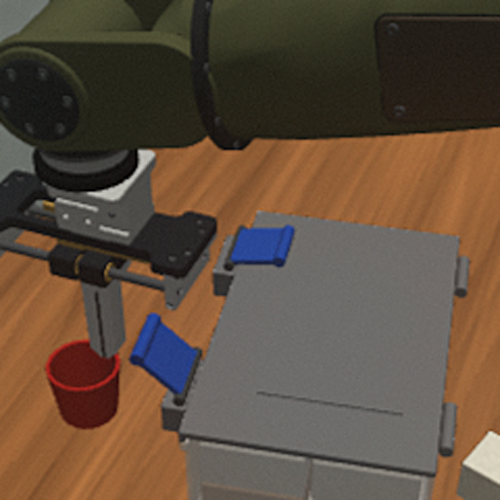

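Finger sits outside latch_a, clear above the tub. Same arc.

```bash
python3 -m pendant '[{"claw":0,"delta_pos":[-0.001,-0.008,0],"rotation":[0,0,0]},{"claw":0,"delta_pos":[-0.002,-0.016,-0.001],"rotation":[0,0,0]},{"claw":0,"delta_pos":[-0.003,-0.022,-0.006],"rotation":[0,0,0]},{"claw":0,"delta_pos":[-0.004,-0.028,-0.01],"rotation":[0,0,0]}]'
python3 -m pendant '[{"claw":0,"delta_pos":[-0.001,-0.006,-0.003],"rotation":[0,0,0]},{"claw":0,"delta_pos":[-0.002,-0.012,-0.004],"rotation":[0,0,0]}]'
```

```text
clock: 12.75
eef_pos: [700.0, 86.8, 126.4]
eef_rot: [3.127, 0.007, 1.573]
wrist_force: [8.6, -0.2, 3.5]
finger_gap: 0.5
clock: 13.0
eef_pos: [688.4, 84.8, 132.1]
eef_rot: [3.123, 0.006, 1.574]
wrist_force: [5.5, 0.5, 3.7]
finger_gap: 0.3
```

```bash
python3 -m pendant '[{"claw":0,"delta_pos":[-0.001,-0.006,-0.001],"rotation":[0,0,0]},{"claw":0,"delta_pos":[-0.002,-0.013,-0.002],"rotation":[0,0,0]},{"claw":0,"delta_pos":[-0.003,-0.019,-0.005],"rotation":[0,0,0]}]'
python3 -m pendant '[{"claw":0,"delta_pos":[-0.001,-0.007,-0.004],"rotation":[0,0,0]},{"claw":0,"delta_pos":[-0.002,-0.014,-0.007],"rotation":[0,0,0]},{"claw":0,"delta_pos":[-0.003,-0.021,-0.009],"rotation":[0,0,0]}]'
python3 -m pendant '[{"claw":0,"delta_pos":[0,0,-0.05],"rotation":[0,0,0]},{"claw":0,"delta_pos":[0,0,-0.08],"rotation":[0,0,0]},{"claw":0,"delta_pos":[0,-0.04,-0.1],"rotation":[0,0,0]},{"claw":0,"delta_pos":[0,-0.04,-0.1],"rotation":[0,0,0]},{"claw":0,"delta_pos":[0,-0.04,-0.1],"rotation":[0,0,0]}]'
python3 - <<'E'
from h import *
for n in ["scene","side"]: cv2.imwrite(f"pics/{n}14.png",manip.camera(n)[:,:,::-1])
a=cv2.imread("pics/scene14.png")[120:340,160:380]
b=cv2.imread("pics/side14.png")[100:320,160:420]
cv2.imwrite("pics/c14.png",np.hstack([cv2.resize(a,(370,370),interpolation=2),cv2.resize(b,(430,370),interpolation=2)]))
E
```

```text
clock: 13.38
eef_pos: [668.4, 81.7, 136.4]
eef_rot: [3.124, 0.007, 1.574]
wrist_force: [1.4, 0.4, 0.0]
finger_gap: 0.3
clock: 13.75
eef_pos: [646.7, 78.6, 145.3]
eef_rot: [3.124, 0.007, 1.574]
wrist_force: [0.2, -0.0, 0.3]
finger_gap: 0.1
clock: 14.38
eef_pos: [605.1, 79.1, 244.3]
eef_rot: [3.124, 0.007, 1.574]
wrist_force: [-0.4, 0.3, 0.2]
finger_gap: 0.2
```

View pics/c14.png

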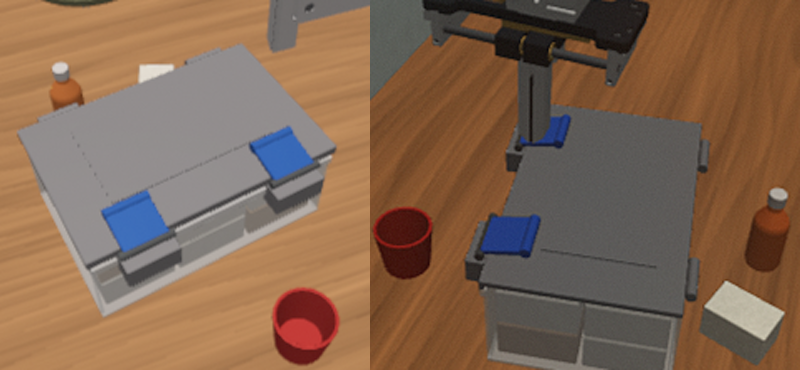

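Both levers lie over on the lid, at scene crop (135,222) and (285,153), with the robot clear. Final measurement of the tips and bystanders:

Run:
```python
from h import *
for n in ["scene","side"]:
    im=cv2.imread(f"pics/{n}14.png")
    for c in blue(im[:,:,::-1].copy()): print(n,cv2.approxPolyDP(c,2,True)[:,0].tolist())
# tip bars, midpoint of the far long edge rod
u=np.array([.988,.152]); 
for nm,pv in (("b",(683.5,-95.5)),("a",(656.4,83.5))): print(nm,"expected tip",np.array(pv)-49*u,139)
print("a tip tri",tri((160+271*220/370,120+138*220/370),(160+(529-370)*260/430,100+235*220/370)))
d=[np.abs(cv2.imread(f"pics/{n}14.png").astype(int)-cv2.imread(f"pics/{n}0.png")).sum(2) for n in("scene","side")]
print("tub diff",(d[0][295:335,320:362]>60).sum(),"bottle",(d[1][210:262,388:414]>60).sum(),"carton",(d[1][270:312,360:410]>60).sum(),"tote base edge",(d[0][285:300,200:225]>60).sum())
```

```text
scene [[247, 234], [221, 245], [232, 268], [259, 257]]
scene [[332, 196], [309, 205], [324, 226], [345, 216]]
scene [[558, 68], [516, 89], [508, 104], [559, 135]]
side [[262, 230], [234, 229], [227, 248], [253, 248], [256, 251]]
side [[280, 169], [269, 170], [267, 179], [260, 185], [276, 185]]
b expected tip [ 635.088 -102.948] 139
a expected tip [607.988  76.052] 139
a tip tri (array([610.1451,  78.6401, 138.8962]), np.float64(0.48638482502606195))
tub diff 0 bottle 0 carton 0 tote base edge 0
```

Run:
```python
from h import *
s=manip.read_state();print(s['clock'],s['wrist_force'])
print(manip.sign_off())
```

```text
14.475 [-0.2653  0.4638  0.6014]
the job is handed in; nothing more can be done
None
```

The tote is closed: I pushed the lid down to its stop, flipped latch_b and then latch_a from outside with the closed fingertips, and handed in at 14.5 s. The hand-in gives no verdict, so this rests on my own checks.

**Last checks**
- **Lid:** it reached its hard stop at 21.7 N and still lies flat on the rim in the pictures.
- **latch_a:** its tip measures (610, 79, 139) mm. The expected closed position is (608, 76, 139), so it is closed.
- **latch_b:** it lies flat on the lid just like latch_a, but I only judged this by eye and did not measure it separately.
- **Tub, bottle, carton and tote:** the image patches at the three bystanders and at one stretch of the tote's base edge show no change from the start.
- **Robot:** it is well clear, with about 0 N on the wrist.

**What disagreed or failed**
- **Fingertip height:** the real fingertips end about 23 mm above the reported TCP. I saw this in the pictures and at the lid stop, and corrected for it from then on.
- **First try on latch_b:** the finger started too high and was dragged up onto the lever's tip. Pressing down there read up to 69 N upward and 39 N sideways at the wrist. I backed off and started lower, and after that forces stayed under 10 N. The tote showed no movement from it.

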